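# Replace the spent release-paper roll on the twin stand

### The job

One of the two spindles on the wooden stand carries only a bare, spent cardboard core: take that core off and put it in the grey scrap box, then mount the fresh paper roll upright on the freed spindle, lowering it gently (not dropping it) until it sits fully home on the base. Leave the part-used roll on the other spindle, and leave the other things on the table where they are.

Things in the scene. Friction and masses are not known exactly. Their poses are not given: they have to be found in the camera images.
- stand: twin roll stand, fixed to the table: dark wooden base 100 mm (x) by 260 mm (y) by 18 mm thick with two upright bare steel spindles 180 mm apart along its y axis, at y = +90 and -90 mm. Each spindle is 20 mm in diameter and 108 mm tall above the base top, its top 12 mm tapering to 10 mm. Origin: centre of the base's underside, on the table; z up. Its place and yaw vary
- spindle_left (a point): point on the axis of the spindle at the stand's +y end, at the base's top face, 18 mm above the table; axes as the stand's, z up along the spindle
- spindle_right (a point): the same for the spindle at the stand's -y end
- core: spent core: bare brown cardboard tube, 32 mm outer and 26 mm inner diameter, 100 mm long, about 20 g, open at both ends; at the start upright on one of the two spindles (which one varies), resting on the base. Origin: centre of its lower end; z along the tube
- core_mid (a point): the middle of the spent core, on its axis, 50 mm from either end
- used_roll: part-used roll: white paper on a cardboard core, 46 mm outer diameter, 26 mm bore, 100 mm tall, upright on the other spindle; it must stay there. Origin: centre of its lower face; z up
- fresh_roll: fresh roll: white paper on a cardboard core, 56 mm outer diameter, 26 mm bore right through, 100 mm tall, about 190 g, standing upright on the table to one side of the stand. Origin: centre of its lower face; z along the bore; both ends are alike
- scrap_box: open grey plastic box, fixed to the table, 150 mm (x) by 140 mm (y) outside and 80 mm high, walls and floor 5 mm thick, across the stand from the fresh roll (which side varies). Origin: centre of its underside; z up
- mug: bystander: blue ceramic mug, 76 mm in diameter, 85 mm tall, on the robot's side of the stand. Origin: centre of its underside
- banding_wheel: bystander: heavy dark metal potter's turntable, 200 mm in diameter, 50 mm high, beyond the stand. Origin: centre of its underside
- slip_bottle: bystander: brown bottle with a cap, 50 mm in diameter, 140 mm tall, beyond the stand. Origin: centre of its underside
- spatula: bystander: spatula about 200 mm long lying flat beyond the stand, its length along its x axis. Origin: its underside, near mid-length

How it is judged (in metres and radians):
On the way, in this order (a step that is already met when the one before it is completed fails the run):
1. the spent core is in the scrap box (x of core_mid in the frame of scrap_box between -0.07 and 0.07 m and y of core_mid in the frame of scrap_box between -0.065 and 0.065 m and z of core_mid in the frame of scrap_box between 0 and 0.075 m and linear speed of core below 0.1 m/s), for 0.2 s.
2. the fresh roll is fully down on the freed spindle (((horizontal distance between fresh_roll and spindle_left below 0.006 m and z of fresh_roll in the frame of spindle_left between -0.004 and 0.004 m and angle between each of fresh_roll, used_roll's own z axis and vertical below 0.06 rad and horizontal distance between used_roll and spindle_right below 0.006 m and z of used_roll in the frame of spindle_right between -0.004 and 0.004 m) or (horizontal distance between fresh_roll and spindle_right below 0.006 m and z of fresh_roll in the frame of spindle_right between -0.004 and 0.004 m and angle between each of fresh_roll, used_roll's own z axis and vertical below 0.06 rad and horizontal distance between used_roll and spindle_left below 0.006 m and z of used_roll in the frame of spindle_left between -0.004 and 0.004 m))), for 0.2 s.
At the end, for the whole second after the job is handed in: The spent core rests in the scrap box, its middle within the walls and below 75 mm. The fresh roll rests on the spindle that held the core, the part-used roll on the other: lower faces within 4 mm of the base top, centres within 6 mm of the axis, upright within 0.06 rad (x of core_mid in the frame of scrap_box between -0.07 and 0.07 m and y of core_mid in the frame of scrap_box between -0.065 and 0.065 m and z of core_mid in the frame of scrap_box between 0 and 0.075 m and ((horizontal distance between fresh_roll and spindle_left below 0.006 m and z of fresh_roll in the frame of spindle_left between -0.004 and 0.004 m and angle between each of fresh_roll, used_roll's own z axis and vertical below 0.06 rad and horizontal distance between used_roll and spindle_right below 0.006 m and z of used_roll in the frame of spindle_right between -0.004 and 0.004 m) or (horizontal distance between fresh_roll and spindle_right below 0.006 m and z of fresh_roll in the frame of spindle_right between -0.004 and 0.004 m and angle between each of fresh_roll, used_roll's own z axis and vertical below 0.06 rad and horizontal distance between used_roll and spindle_left below 0.006 m and z of used_roll in the frame of spindle_left between -0.004 and 0.004 m)) and linear speed of core below 0.05 m/s and linear speed of fresh_roll below 0.02 m/s); the robot touches nothing.
It fails at once if the fresh roll is dropped down the spindle (faster than 0.6 m/s while on it) (linear speed of fresh_roll above 0.6 m/s and ((horizontal distance between fresh_roll and spindle_left below 0.012 m and z of fresh_roll in the frame of spindle_left below 0.105 m) or (horizontal distance between fresh_roll and spindle_right below 0.012 m and z of fresh_roll in the frame of spindle_right below 0.105 m))).
It fails at once if the part-used roll is taken off or lifted (moved more than 30 mm) (distance of used_roll from where it was at the start of the episode above 0.03 m).
It fails at once if a bystander (mug, turntable, bottle, spatula) is moved more than 30 mm (distance of any of mug, banding_wheel, slip_bottle, spatula from where it was at the start of the episode above 0.03 m).
It also fails if it takes over 69 s, if anything falls off the work surface, if the arm or the gripper's body presses on something with over 40 N, if the wrist force passes 120 N, or if a joint passes its speed limit or range.

### The arm

A 6-joint arm with a two-finger parallel gripper is mounted at the origin on the work surface. World frame = base frame: x ahead of the robot, y to its left, z up, the work surface at z = 0. Lengths are in mm, angles in rad, forces in N, time in s.
With the tool pointing down it reaches from about 350 to 850 mm from the base axis. Payload 8.1 kg.
Tool frame: the origin (TCP) lies midway between the tips of the shut fingers; the grasp point (between the pads) lies r.hold_point_z behind it (r.hold_point_z is the distance from the TCP to the grasp point, in mm); z points along the fingers, y is the line along which they close (so a half turn about z gives the same grasp; the last joint's range is limited). The gripper opens to 93 mm and grips with 3 to 60 N. Pads are 15 mm wide; open, the fingers measure 128 mm over their backs; the gripper's body (75 mm by 188 mm) begins 65 mm behind the grasp point.
Start: joints at [1.229, 0.13, 1.488, -0, 1.523, -0.085], TCP at [152.37, 580.335, 185.835] pointing down, gripper open.
Joint ranges: [-2.96, 2.96], [-0.89, 2.26], [0.02, 2.5], [-1.34, 4.48], [0, 2.73], [-2.66, 2.66]. Speed limits (rad/s): [2.39, 2.39, 2.79, 3.14, 3.14, 3.14].

### API

Orientations are given as a rotation vector (axis times angle).
In Python, from rig import r gives the robot as it stands.
- The arm moves only by the tool drive_tool, never from a script. Its argument "rows" is a list that holds one entry, the list of rows, each a list of 6 numbers: the shift along the tool's x, y, z scaled (see below), then the turn, a rotation vector about the tool's x, y, z scaled (see below). A call has 1 to 5 rows; each row is the pose to reach, as a shift and turn from the pose commanded when the call began, along the tool's axes at that moment, turning the shorter way round; what a row does not reach only later rows make up. The controller multiplies each number of a shift by 0.2 m and each number of a turn by 180 degrees. A row lasts 1/8 s, in which the tool goes at most 62.5 mm and 10.7 degrees, less where a joint would pass 70% of its speed; a pose out of reach is approached as far as the arm can. A call with a number of a shift or a turn outside -1 to 1 is refused whole. A call with a gripper value outside its range is refused whole. "fingers" is the opening, from 0 (shut) to 1 (fully open), set as the call begins (left out, the last holds). The fingers move at their own pace and stop on an object; "squeeze" is the grip in N (left out, the last holds). Time passes only in rows, so rows that repeat a pose let the fingers close. It gives the time, the measured TCP pose, the force, the opening and the grip force at its end, in the units of the state.
- r.observe(): the state, without advancing time (a new reading comes with each control period).
- r.read_camera(name): name is "scene" or "top" or "wrist"; returns a dict with "pixels" (480x640x3 uint8, red, green, blue), "fx", "fy", "cx", "cy" (pixels), "R" (3x3) and "t" (3): a world point X has camera coordinates R X + t. Camera axes: x right, y down, z forward; pixel columns grow to the right and rows downward; lengths in mm; the calibration is good to about 2 mm. The wrist camera is an equidistant fisheye: a pixel r from the principal point sees the ray r / f radians off the axis. A picture is of the moment at which its call begins. There is no depth.
- r.finish_job(): hands the job in; it is judged then, once.
Trained networks look in a picture, given as the dict that the camera call returned (one of the last four; its "shot" number tells which), for a name from the list of things; names that differ only in an ending like _2 or _b are one class to them, and where a whole thing is asked for, a point or a joint stands for the part that bears it (a point fixed in the world has none). Each returns a list of dicts, best first, with "confidence" (0 to 1); they miss things now and then, are a little off and sometimes report something else, mostly with a low value. They report only what shows in the picture. A call takes as long as a camera call.
- r.outline_of(picture, target): "region" (480x640 bool, what is visible of it) and "uv" ([column, row] in pixels, amid what is visible of it).
The state is a dict: "time": time; "q": joint angles; "joint_velocities": joint speeds; "joint_torque": joint torques, N m; "tcp_pos": TCP position; "eef_rot": TCP orientation; "contact_force": force on the tool from outside, world axes, zero at the start; "moment": the same for the moment, N m; "width": finger opening in mm; "finger_force": force on a finger pad.
Only numpy, scipy, OpenCV 4.12 (cv2) and the standard library are available. Lean on these libraries where they do the work, as an engineer would, in place of code of your own. Each camera call takes 0.05 s, during which the arm holds its last target. There are 200 camera calls.

## Working session

There is one attempt and no reset: what is moved stays moved. The work goes in short steps, Python scripts to look and compute and a tool call to move; the robot and the scene stay as the last step left them, time stands still between calls to the robot, and variables do not carry over. Pictures are saved under pics/ and viewed, at most 10 in all, crops included, and the job is handed in when it is done.

Besides the shell and the picture viewer there is one more tool, called after "Call:" as name(argument=value, ...), one argument or row to a line, values as JSON. drive_tool: Moves the arm, as the interface text tells. Its arguments: {"type":"object","properties":{"rows":{"type":"array"},"fingers":{"type":"number"},"squeeze":{"type":"number"}},"required":["rows"]}

```bash
mkdir -p pics; ls
python3 - <<'E'
from rig import r
import cv2,numpy as np,pickle
o=r.observe(); print({k:np.round(v,3) for k,v in o.items()}, r.hold_point_z)
ims=[]
for n in ("scene","top"):
    p=r.read_camera(n); print(n,p["fx"],p["cx"],p["cy"],np.round(p["R"],3).tolist(),np.round(p["t"],1))
    d={}
    for t in ["stand","core","used_roll","fresh_roll","scrap_box","mug"]:
        L=r.outline_of(p,t)
        print(t,[(round(x["confidence"],2),np.round(x["uv"]).tolist(),int(x["region"].sum())) for x in L[:2]])
        d[t]=L
    pickle.dump((p,d),open(n+".pkl","wb"))
    cv2.imwrite(f"pics/{n}0.png",p["pixels"][:,:,::-1])
E
```

```text
pics
{'time': np.float64(0.0), 'q': array([ 1.229,  0.131,  1.489,  0.   ,  1.523, -0.085]), 'joint_velocities': array([-0.   , -0.001,  0.   ,  0.002, -0.   , -0.   ]), 'joint_torque': array([-1.0000e-03, -5.5987e+01, -4.9173e+01,  7.6000e-02,  3.7000e-02,
       -0.0000e+00]), 'tcp_pos': array([152.146, 579.739, 184.795]), 'eef_rot': array([-4.020e-01, -3.115e+00,  3.000e-03]), 'contact_force': array([-0.082,  0.296,  0.161]), 'moment': array([0.038, 0.019, 0.027]), 'finger_force': np.float64(0.0), 'width': np.float64(92.967)} 18.8
scene 588.0065371552902 318.13469965340596 251.8584920193812 [[-0.215, 0.977, -0.008], [0.69, 0.146, -0.709], [-0.692, -0.157, -0.705]] [ 129.2 -352.7 1563.9]
stand [(0.98, [288.0, 278.0], 4918)]
core [(0.82, [242.0, 249.0], 686)]
used_roll [(0.65, [290.0, 343.0], 2201), (0.62, [334.0, 264.0], 1187)]
fresh_roll [(0.94, [492.0, 225.0], 1441)]
scrap_box [(0.63, [166.0, 193.0], 5381)]
mug [(0.92, [364.0, 202.0], 1843)]
top 573.0780711180454 312.43148142574876 238.85112096113255 [[-0.029, -0.999, -0.026], [-0.98, 0.034, -0.194], [0.195, 0.02, -0.981]] [  24.   574.4 1242.2]
stand [(0.68, [345.0, 229.0], 3896)]
core [(0.75, [380.0, 219.0], 236)]
used_roll [(0.94, [300.0, 226.0], 376)]
fresh_roll [(0.69, [174.0, 307.0], 776)]
scrap_box [(0.83, [484.0, 290.0], 5046)]
mug [(0.69, [292.0, 317.0], 1094)]
```

View pics/scene0.png

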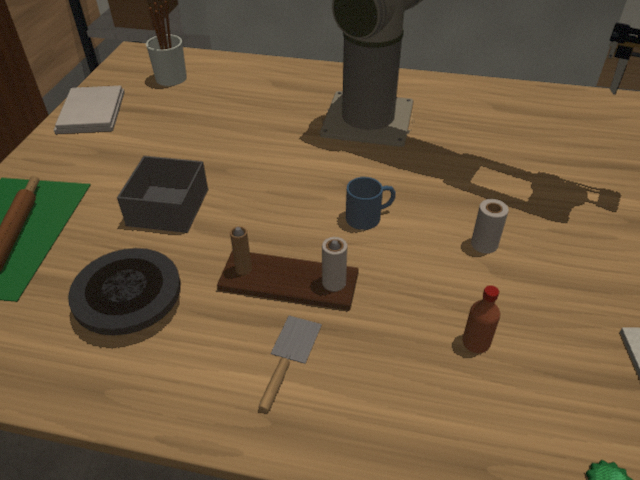

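View pics/top0.png

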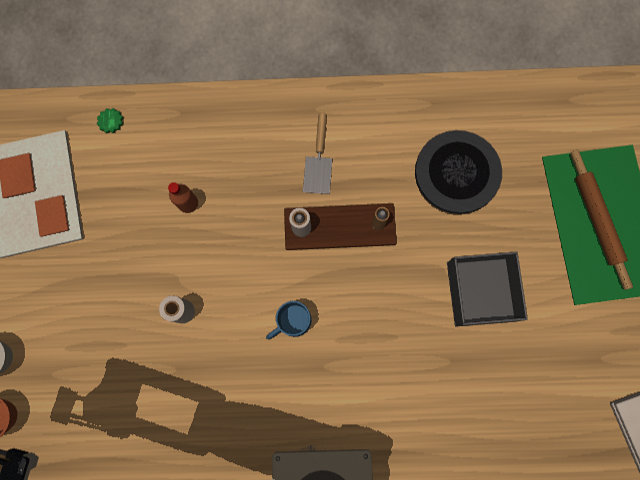

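The scene view shows the bare core at (241,250), used roll at (334,264), fresh roll at (490,225) and box at (166,193). The top view agrees: core at (382,214), used roll at (300,220), fresh roll at (173,309), box at (487,289). I'll fit the known shapes to the masks.

```bash
cat > fit.py <<'E'
import numpy as np,cv2,pickle
from scipy.optimize import minimize
def proj(p,X):
    c=X@np.array(p["R"]).T+np.array(p["t"]); return np.c_[p["fx"]*c[:,0]/c[:,2]+p["cx"],p["fy"]*c[:,1]/c[:,2]+p["cy"]]
S=4
def mask(p,hulls):
    m=np.zeros((480*S,640*S),np.uint8)
    for X in hulls:
        h=cv2.convexHull(((proj(p,X)+.5)*S).astype(np.float32)); cv2.fillConvexPoly(m,h.round().astype(np.int32),1)
    return m>0
a=np.linspace(0,2*np.pi,48,endpoint=False)
def cyl(x,y,rad,z0,z1): return np.vstack([np.c_[x+rad*np.cos(a),y+rad*np.sin(a),0*a+z] for z in(z0,z1)])
def rot(q,x,y): c,s=np.cos(q[2]),np.sin(q[2]); return q[0]+c*x-s*y,q[1]+s*x+c*y
def box(q,lx,ly,z1): return np.array([[*rot(q,i*lx/2,j*ly/2),z] for i in(-1,1) for j in(-1,1) for z in(0,z1)])
def standm(sgn): # sgn=+1: core on +y spindle
    def f(q):
        c=rot(q,0,90*sgn);u=rot(q,0,-90*sgn)
        return [box(q,100,260,18),cyl(*c,16,18,118),cyl(*u,23,18,118)]
    return f
def fit(views,model,q0,step):
    def cost(q):
        s=0
        for p,reg in views:
            g=np.kron(reg,np.ones((S,S),bool)); m=mask(p,model(q)); s+=1-(g&m).sum()/(g|m).sum()
        return s/len(views)
    q0=np.array(q0,float); sim=np.vstack([q0]+[q0+np.eye(len(q0))[i]*step[i] for i in range(len(q0))])
    o=minimize(cost,q0,method="Nelder-Mead",options=dict(initial_simplex=sim,xatol=.02,fatol=1e-5,maxiter=150)); return o.x,o.fun
def ground(p,uv,z=0):
    R=np.array(p["R"]);t=np.array(p["t"]);d=R.T@[(uv[0]-p["cx"])/p["fx"],(uv[1]-p["cy"])/p["fy"],1];c=-R.T@t
    return (c+d*(z-c[2])/d[2])[:2]
E
python3 - <<'E'
from fit import *
V={n:pickle.load(open(n+".pkl","rb")) for n in("scene","top")}
def reg(n,t,k=0): return V[n][1][t][k]["region"]
T=V["top"][0]
c=ground(T,(382,214),118);u=ground(T,(300,218),118);m=(c+u)/2
print("core",c,"used",u,np.hypot(*(c-u)))
yaw=np.arctan2(*(c-u)[::-1])-np.pi/2
st={n:(V[n][0],reg(n,"stand")|reg(n,"core")|reg(n,"used_roll",1 if n=="scene" else 0)) for n in V}
fr={n:(V[n][0],reg(n,"fresh_roll")) for n in V}
bx={n:(V[n][0],reg(n,"scrap_box")) for n in V}
mg={n:(V[n][0],reg(n,"mug")) for n in V}
for vs in (["top"],["scene"],["top","scene"]):
    q,f=fit([st[n] for n in vs],standm(1),[*m,yaw],[8,8,.05]); print(vs,"stand",q.round(3),round(f,3),"core",np.round(rot(q,0,90),1),"used",np.round(rot(q,0,-90),1))
    q,f=fit([fr[n] for n in vs],lambda q:[cyl(*q,28,0,100)],ground(T,(173,309),100),[8,8]); print("fresh",q.round(1),round(f,3))
    q,f=fit([bx[n] for n in vs],lambda q:[box(q,150,140,80)],[*ground(T,(487,289),40),yaw],[8,8,.1]); print("box",q.round(3),round(f,3))
E
```

```text
core [ 612.39278582 -147.93831418] used [609.76551272  30.17170005] 178.12939041915072
['top'] stand [613.419 -57.708  -3.13 ] 0.064 core [ 614.5 -147.7] used [612.4  32.3]
fresh [426.8 313.1] 0.045
box [ 450.536 -377.047   -3.091] 0.02
['scene'] stand [607.077 -58.462  -3.131] 0.041 core [ 608.  -148.5] used [606.2  31.5]
fresh [417.9 314.2] 0.053
box [ 443.423 -378.213   -3.077] 0.022
['top', 'scene'] stand [611.063 -57.699  -3.12 ] 0.074 core [ 613.  -147.7] used [609.1  32.3]
fresh [426.1 313. ] 0.082
box [ 449.27  -377.367   -3.083] 0.042
```

Call:
drive_tool(
  rows=[
    [[-0.85,-0.74,-0.25,0,0,-0.0817],[-0.85,-0.74,-0.25,0,0,-0.0817],[-0.85,-0.74,-0.25,0,0,-0.0817],[-0.85,-0.74,-0.25,0,0,-0.0817],[-0.85,-0.74,-0.25,0,0,-0.0817]],
  ],
  fingers=1,
)

```text
time: 1.32
tcp_pos: [281.2, 392.6, 237.3]
eef_rot: [0.006, 3.139, 0.003]
contact_force: [-0.5, 0.6, 0.2]
width: 93.2
finger_force: 0.0
```

Call:
drive_tool(
  rows=[
    [[-0.6,-0.95,0,0,0,0],[-0.6,-0.95,0,0,0,0],[-0.6,-0.95,0,0,0,0],[-0.6,-0.95,0,0,0,0]],
  ],
)

```text
time: 1.82
tcp_pos: [399.9, 202.7, 235.6]
eef_rot: [-0.002, -3.142, -0.0]
contact_force: [0.0, 0.4, 0.4]
width: 93.2
finger_force: 0.0
```

Call:
drive_tool(
  rows=[
    [[-0.6,-0.95,0,0,0,0],[-0.6,-0.95,0,0,0,0],[-0.6,-0.95,0,0,0,0],[-0.6,-0.95,0,0,0,0]],
  ],
)

```text
time: 2.33
tcp_pos: [520.3, 12.4, 235.2]
eef_rot: [-0.002, -3.141, -0.0]
contact_force: [1.2, 0.6, 0.6]
width: 92.9
finger_force: 0.0
```

Call:
drive_tool(
  rows=[
    [[-0.455,-0.8,0,0,0,0],[-0.455,-0.8,0,0,0,0],[-0.455,-0.8,0,0,0,0],[-0.455,-0.8,0,0,0,0]],
  ],
)

```text
time: 2.82
tcp_pos: [610.8, -148.5, 232.9]
eef_rot: [-0.005, -3.138, -0.001]
contact_force: [-0.3, 1.0, 0.1]
width: 93.0
finger_force: 0.0
```

Run:
```python
from rig import r
import cv2,numpy as np,pickle
o=r.observe(); print(o["tcp_pos"],o["time"])
p=r.read_camera("wrist"); R=np.array(p["R"]);t=np.array(p["t"])
print(p["fx"],p["cx"],p["cy"],R.round(3).tolist(),t,"cam at",-R.T@t)
d={k:r.outline_of(p,k) for k in("stand","core","used_roll")}
for k,L in d.items(): print(k,[(round(x["confidence"],2),np.round(x["uv"]).tolist(),int(x["region"].sum())) for x in L[:2]])
pickle.dump((p,d),open("w1.pkl","wb"));cv2.imwrite("pics/w1.png",p["pixels"][:,:,::-1])
```

```text
[ 610.84999397 -148.48804287  232.89001166] 2.825
371.64829954431775 318.5924078805437 241.9190027212989 [[0.004, 1.0, -0.0], [0.965, -0.004, 0.262], [0.262, -0.001, -0.965]] [ 146.14989971 -633.12934364  276.25810561] cam at [ 538.02640151 -148.21143105  432.54140018]
stand [(0.78, [384.0, 202.0], 15777)]
core [(0.69, [316.0, 214.0], 1042)]
used_roll [(0.67, [488.0, 216.0], 2594)]
```

View pics/w1.png

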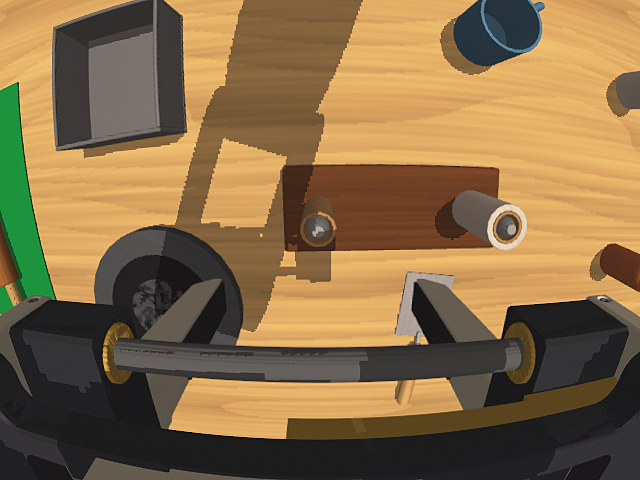

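Wrist view: core ring at (318,229), used roll's top at (508,227); the box, mug and bottle are where expected. I'll fit the stand in this view too.

```bash
cat >> fit.py <<'E'
_pin=proj
def proj(p,X):
    if not p.get("fish"): return _pin(p,X)
    c=X@np.array(p["R"]).T+np.array(p["t"]); n=np.hypot(c[:,0],c[:,1]); k=np.arctan2(n,c[:,2])/n
    return np.c_[p["fx"]*k*c[:,0]+p["cx"],p["fy"]*k*c[:,1]+p["cy"]]
def wray(p,uv,z):
    x=(uv[0]-p["cx"])/p["fx"];y=(uv[1]-p["cy"])/p["fy"];th=np.hypot(x,y);s=np.sin(th)/th
    R=np.array(p["R"]);d=R.T@[x*s,y*s,np.cos(th)];c=-R.T@np.array(p["t"]);return (c+d*(z-c[2])/d[2])[:2]
E
python3 - <<'E'
from fit import *
p,d=pickle.load(open("w1.pkl","rb"));p["fish"]=1
print("core top",wray(p,(318.5,229),118),"spindle top",wray(p,(319.5,228.5),126),"used",wray(p,(508,227),118))
reg=d["stand"][0]["region"]|d["core"][0]["region"]|d["used_roll"][0]["region"]
q,f=fit([(p,reg)],standm(1),[611,-57.7,-3.12],[8,8,.05]);print(q,f,rot(q,0,90),rot(q,0,-90))
# colour check of base corners, zoomed ring
im=p["pixels"][190:260,280:550,::-1];im=cv2.resize(im,None,fx=2.9,fy=2.9,interpolation=2)
E
```

```text
core top [ 611.8118652  -148.59442863] spindle top [ 609.50350005 -147.73622586] used [609.44157678  31.60846091]
[609.7981614  -59.95254182  -3.13246775] 0.0228887286096342 (np.float64(610.6193910803477), np.float64(-149.94879497455054)) (np.float64(608.9769317265873), np.float64(30.043711334104543))
```

Call:
drive_tool(
  rows=[
    [[0,0,0.75,0,0,0],[0,0,0.75,0,0,0],[0,0,0.75,0,0,0],[0,0,0.75,0,0,0]],
  ],
  fingers=0.7,
)

```text
time: 3.52
tcp_pos: [608.1, -143.7, 83.7]
eef_rot: [0.003, -3.137, -0.003]
contact_force: [-0.2, -0.3, 0.2]
width: 65.5
finger_force: 0.0
```

Call:
drive_tool(
  rows=[
    [[0,0,0,0,0,0],[0,0,0,0,0,0],[0,0,0,0,0,0],[0,0,0,0,0,0],[0,0,0,0,0,0]],
  ],
  fingers=0,
  squeeze=8,
)

```text
time: 4.15
tcp_pos: [610.2, -146.4, 86.0]
eef_rot: [0.0, 3.141, -0.001]
contact_force: [0.3, -10.5, -0.1]
width: 19.3
finger_force: 5.1
```

Run:
```python
from rig import r
import cv2,numpy as np
o=r.observe(); print(o["tcp_pos"],o["width"],o["finger_force"],o["contact_force"])
a=r.read_camera("wrist")["pixels"];b=r.read_camera("scene")["pixels"];c=r.read_camera("top")["pixels"]
b=cv2.resize(b[190:310,190:370],(480,320),interpolation=2);c=cv2.resize(c[150:270,270:420],(320,256),interpolation=2)
im=np.zeros((580,800,3),np.uint8);im[:260,:]=cv2.resize(a[200:400,10:630],(800,260));im[260:580,:480]=b;im[260:516,480:]=c
cv2.imwrite("pics/g1.png",im[:,:,::-1])
```

```text
[ 610.24574695 -146.41779561   86.03867769] 19.311114826342045 5.063247750804294 [  0.31736551 -10.4904591   -0.06734338]
```

View pics/g1.png

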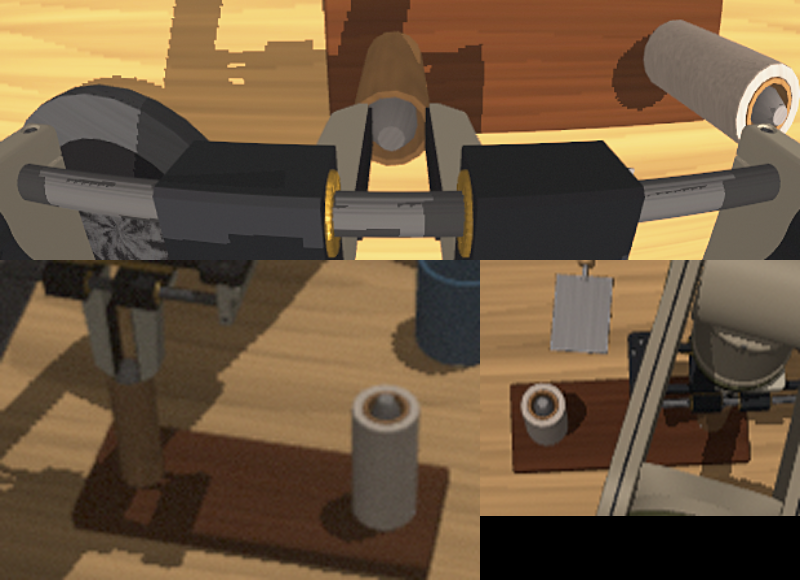

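The wrist view has the core between the fingers, though the 19 mm width is odd. I'll lift a little and check.

Call:
drive_tool(
  rows=[
    [[0,0,-0.1,0,0,0],[0,0,-0.2,0,0,0],[0,0,-0.2,0,0,0]],
  ],
)

```text
time: 4.68
tcp_pos: [612.0, -146.3, 128.9]
eef_rot: [-0.0, 3.137, -0.002]
contact_force: [0.0, -0.4, -0.4]
width: 0.4
finger_force: 0.0
```

Run:
```python
from rig import r
import cv2,numpy as np
o=r.observe(); print(o["tcp_pos"],o["width"],o["finger_force"],o["contact_force"])
a=r.read_camera("wrist")["pixels"];b=r.read_camera("scene")["pixels"]
b=cv2.resize(b[190:310,190:370],(480,320),interpolation=2);c=cv2.resize(a[215:335,250:380],(320,300),interpolation=2)
im=np.zeros((320,800,3),np.uint8);im[:,:480]=b;im[:300,480:]=c
cv2.imwrite("pics/g2.png",im[:,:,::-1])
```

```text
[ 612.0214702  -146.30837032  128.9039028 ] 0.4246246766460819 0.0 [ 0.0060788  -0.38886114 -0.44504522]
```

View pics/g2.png

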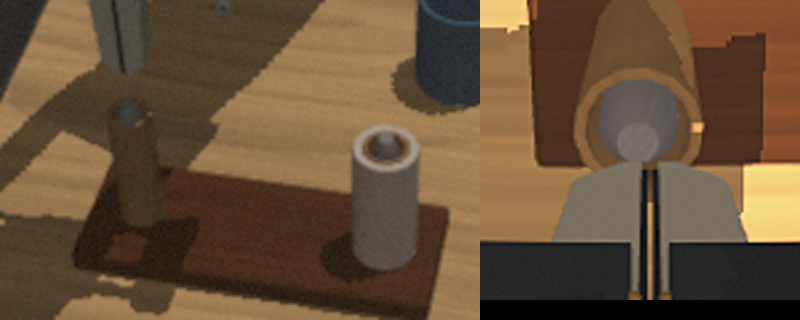

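Run:
```python
from fit import *
p,_=pickle.load(open("scene.pkl","rb"))
for z in (110,128.9,150): print(z,_pin(p,np.array([[612,-146.3,z]])))
print("spindle top",_pin(p,np.array([[611,-148.3,126],[611,-148.3,118],[611,-148.3,18]])))
```

```text
Traceback (most recent call last):
NameError: name '_pin' is not defined
```

Run:
```python
import fit,pickle,numpy as np
p,_=pickle.load(open("scene.pkl","rb"))
for z in (110,128.9,150): print(z,fit.proj(p,np.array([[612,-146.3,z]])))
print("spindle top",fit.proj(p,np.array([[611,-148.3,126],[611,-148.3,118],[611,-148.3,18]])))
```

```text
110 [[239.21261003 235.60875885]]
128.9 [[238.15469822 228.06025842]]
150 [[236.94216293 219.40847563]]
spindle top [[237.4430489  228.71518557]
 [237.89647179 231.92059164]
 [243.18966992 269.34007302]]
```

Run:
```python
import fit,pickle,numpy as np,cv2
from rig import r
s=r.read_camera("scene");w=r.read_camera("wrist")
for z in(118,129,140,153,165): print(z,"scene",fit.ground(s,(235.7,217.5),z).round(1),"wrist",fit.wray(w,(318,281),z).round(1))
fit.np; w["fish"]=1
print("tcp in wrist",fit.proj(w,np.array([[612,-146.3,129],[612,-146.3,150]])), "core ring in wrist", fit.proj(w,np.array([[611,-148.3,118],[611,-148.3,126]])))
a=cv2.resize(w["pixels"][200:420,180:460],(560,440),interpolation=2)
cv2.imwrite("pics/g3.png",a[:,:,::-1])
print(r.observe()["tcp_pos"])
```

```text
118 scene [ 573.6 -164.7] wrist [ 617.5 -146.1]
129 scene [ 585.3 -159.7] wrist [ 613.2 -146. ]
140 scene [ 596.9 -154.7] wrist [ 608.9 -146. ]
153 scene [ 610.7 -148.7] wrist [ 603.8 -146. ]
165 scene [ 623.4 -143.2] wrist [ 599.1 -145.9]
tcp in wrist [[317.51269284 278.98095955]
 [317.38025888 293.72397354]] core ring in wrist [[314.18628286 270.71392732]
 [314.0218955  275.45768905]]
[ 609.67224064 -145.62065132  124.97575445]
```

View pics/g3.png

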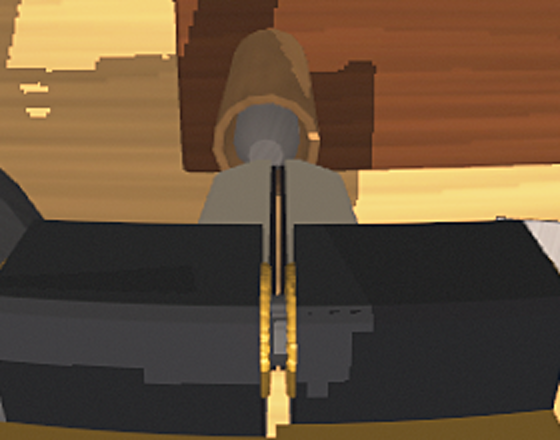

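Call:
drive_tool(
  rows=[
    [[0,0,0,0,0,0],[0,0,0,0,0,0],[0,0,0,0,0,0]],
  ],
  fingers=0.7,
)

```text
time: 5.25
tcp_pos: [610.0, -146.0, 125.6]
eef_rot: [-0.0, -3.141, -0.0]
contact_force: [-0.3, -0.0, -0.1]
width: 25.9
finger_force: 0.0
```

Call:
drive_tool(
  rows=[
    [[0,0,0.1,0,0,0],[0,0,0.2,0,0,0],[0,0,0.3,0,0,0],[0,0,0.35,0,0,0],[0,0,0.35,0,0,0]],
  ],
)

```text
time: 5.88
tcp_pos: [609.1, -145.7, 54.3]
eef_rot: [-0.0, -3.139, -0.001]
contact_force: [-0.6, 0.0, 0.3]
width: 64.7
finger_force: 0.0
```

Run:
```python
import cv2,numpy as np
from rig import r
print(r.observe()["tcp_pos"],r.observe()["width"])
s=r.read_camera("scene");w=r.read_camera("wrist")
im=np.hstack([cv2.resize(w["pixels"][200:420,180:460],(400,320),interpolation=2),cv2.resize(s["pixels"][190:310,190:340],(400,320),interpolation=2)])
cv2.imwrite("pics/g4.png",im[:,:,::-1])
```

```text
[ 609.14128245 -145.72156919   54.27414719] 64.70346874955443
```

View pics/g4.png

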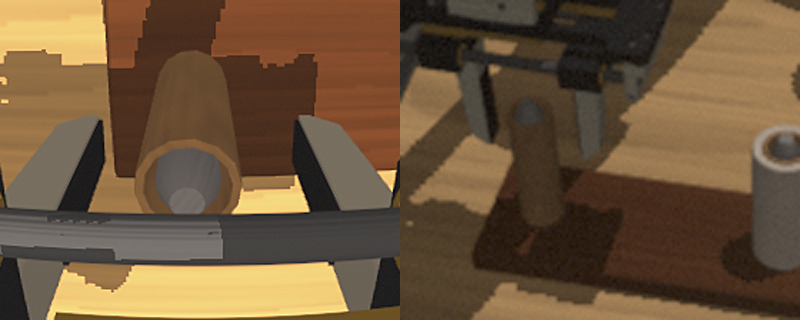

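The tips are higher than the TCP reading suggests, by about 25 mm. They now straddle the upper core, so I'll close for longer.

Call:
drive_tool(
  rows=[
    [[0,-0.012,0,0,0,0],[0,-0.012,0,0,0,0],[0,-0.012,0,0,0,0],[0,-0.012,0,0,0,0],[0,-0.012,0,0,0,0]],
  ],
  fingers=0,
  squeeze=10,
)

```text
time: 6.6
tcp_pos: [610.3, -148.4, 56.0]
eef_rot: [0.0, 3.141, -0.0]
contact_force: [-0.4, 0.9, 0.5]
width: 31.6
finger_force: 10.0
```

Call:
drive_tool(
  rows=[
    [[0,0,0,0,0,0],[0,0,0,0,0,0]],
  ],
)

```text
time: 6.85
tcp_pos: [610.2, -148.4, 56.0]
eef_rot: [0.0, 3.141, -0.0]
contact_force: [0.0, 0.0, 1.9]
width: 31.6
finger_force: 10.0
```

Call:
drive_tool(
  rows=[
    [[0,0,-0.2,0,0,0],[0,0,-0.45,0,0,0],[0,0,-0.67,0,0,0],[0,0,-0.67,0,0,0]],
  ],
)

```text
time: 7.35
tcp_pos: [612.9, -149.3, 195.3]
eef_rot: [0.0, 3.134, -0.004]
contact_force: [0.9, -0.2, 0.5]
width: 31.1
finger_force: 9.9
```

Call:
drive_tool(
  rows=[
    [[0.2,-0.25,0,0,0,0],[0.4,-0.5,0,0,0,0],[0.6,-0.75,0,0,0,0],[0.8,-1,0,0,0,0],[0.8,-1,0,0,0,0]],
  ],
)

```text
time: 7.98
tcp_pos: [446.9, -350.9, 188.2]
eef_rot: [-0.008, -3.139, -0.001]
contact_force: [0.2, 0.6, -0.3]
width: 31.1
finger_force: 9.9
```

Run:
```python
import cv2,numpy as np,pickle,fit
from rig import r
o=r.observe();print(o["tcp_pos"],o["width"],o["finger_force"],o["contact_force"])
s=r.read_camera("scene")
for t in("core","scrap_box"):
  L=r.outline_of(s,t);print(t,[(round(x["confidence"],2),x["uv"]) for x in L[:2]])
print("expect core mid",fit.proj(s,np.array([[450,-348,18+134+50.]])))
```

```text
[ 446.89924169 -350.92113069  188.23798025] 31.11328215190809 9.921714824158698 [ 0.17706418  0.60753803 -0.32632686]
core [(0.71, [164.1, 131.3])]
scrap_box [(0.77, [164.5, 192.1])]
expect core mid [[162.32809201 132.51691027]]
```

Call:
drive_tool(
  rows=[
    [[0,-0.13,0,0,0,0],[0,-0.13,0.2,0,0,0],[0,-0.13,0.45,0,0,0],[0,-0.13,0.65,0,0,0],[0,-0.13,0.65,0,0,0]],
  ],
)

```text
time: 8.75
tcp_pos: [448.7, -370.2, 55.4]
eef_rot: [0.004, -3.136, -0.01]
contact_force: [-0.7, 0.5, 0.3]
width: 30.9
finger_force: 9.9
```

Call:
drive_tool(
  rows=[
    [[0,0,0,0,0,0],[0,0,0,0,0,0],[0,0,0,0,0,0]],
  ],
  fingers=0.7,
)

```text
time: 9.12
tcp_pos: [451.2, -375.3, 61.9]
eef_rot: [-0.0, 3.139, -0.004]
contact_force: [0.1, -0.4, -0.2]
width: 56.6
finger_force: 0.0
```

Call:
drive_tool(
  rows=[
    [[0,0,-0.3,0,0,0],[0,0,-0.6,0,0,0],[0,0,-0.85,0,0,0],[0,0,-0.85,0,0,0]],
  ],
  fingers=1,
)

```text
time: 9.62
tcp_pos: [452.4, -376.8, 237.2]
eef_rot: [0.0, 3.133, -0.013]
contact_force: [-0.1, -0.2, -0.5]
width: 91.8
finger_force: 0.0
```

Run:
```python
import cv2,numpy as np,pickle,fit
from rig import r
o=r.observe();print(o["tcp_pos"],o["width"],o["finger_force"],o["contact_force"])
s=r.read_camera("scene");t=r.read_camera("wrist")
for c in(s,t):
  L=r.outline_of(c,"core");print([(round(x["confidence"],2),x["uv"],x["region"].sum()) for x in L[:2]])
im=np.hstack([cv2.resize(s["pixels"][140:260,90:240],(400,320)),cv2.resize(t["pixels"],(400,320))])
cv2.imwrite("pics/b1.png",im[:,:,::-1])
```

```text
[ 452.44194299 -376.84153368  237.16076113] 91.79379060482952 0.0 [-0.05110153 -0.20823733 -0.52558428]
[(0.85, [163.7, 183.0], np.int64(506))]
[(0.85, [322.1, 223.5], np.int64(1266))]
```

View pics/b1.png

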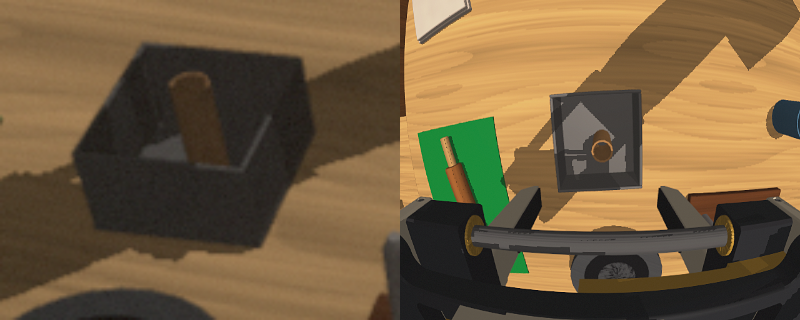

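The core stands upright in the box, near the middle, at crop (200,115). On to the fresh roll.

Call:
drive_tool(
  rows=[
    [[0.03,0.9,-0.1,0,0,0],[0.03,0.9,-0.1,0,0,0],[0.03,0.9,-0.1,0,0,0],[0.03,0.9,-0.1,0,0,0]],
  ],
)

```text
time: 10.32
tcp_pos: [443.9, -191.0, 249.0]
eef_rot: [0.006, -3.141, -0.002]
contact_force: [0.8, 0.1, -0.1]
width: 93.3
finger_force: 0.0
```

Call:
drive_tool(
  rows=[
    [[0.03,0.9,0,0,0,0],[0.03,0.9,0,0,0,0],[0.03,0.9,0,0,0,0],[0.03,0.9,0,0,0,0]],
  ],
)

```text
time: 10.82
tcp_pos: [437.5, -11.8, 248.4]
eef_rot: [0.007, -3.139, -0.001]
contact_force: [-0.2, 0.2, 0.3]
width: 92.9
finger_force: 0.0
```

Call:
drive_tool(
  rows=[
    [[0.03,0.9,0,0,0,0],[0.03,0.9,0,0,0,0],[0.03,0.9,0,0,0,0],[0.03,0.9,0,0,0,0]],
  ],
)

```text
time: 11.32
tcp_pos: [431.7, 167.3, 248.3]
eef_rot: [0.006, -3.139, 0.001]
contact_force: [-0.3, -0.7, -0.3]
width: 93.2
finger_force: 0.0
```

Call:
drive_tool(
  rows=[
    [[0.04,0.75,0,0,0,0],[0.04,0.75,0,0,0,0],[0.04,0.75,0,0,0,0],[0.04,0.75,0,0,0,0]],
  ],
)

```text
time: 11.82
tcp_pos: [424.7, 314.9, 248.3]
eef_rot: [0.001, -3.14, 0.003]
contact_force: [0.2, -1.0, -0.3]
width: 93.0
finger_force: 0.0
```

Run:
```python
import cv2,numpy as np,pickle,fit
from rig import r
o=r.observe();print(o["time"],o["tcp_pos"],o["width"],o["eef_rot"])
p=r.read_camera("wrist");p2=dict(p);p2["fish"]=1
L=r.outline_of(p,"fresh_roll");print([(round(x["confidence"],2),x["uv"],x["region"].sum()) for x in L[:2]])
q,f=fit.fit([(p2,L[0]["region"])],lambda q:[fit.cyl(*q,28,0,100)],[425,313],[8,8]);print(q,f)
cv2.imwrite("pics/f1.png",p["pixels"][:,:,::-1])
```

```text
11.825 [424.7264097  314.8906549  248.27546445] 92.99169632949022 [ 7.18137119e-04 -3.13965751e+00  3.02799745e-03]
[(0.79, [315.9, 216.2], np.int64(2870))]
[423.01514376 311.40059532] 0.06354815647022771
```

Call:
drive_tool(
  rows=[
    [[0.005,-0.015,0.25,0,0,0],[0.005,-0.015,0.5,0,0,0],[0.005,-0.015,0.75,0,0,0],[0.005,-0.015,0.85,0,0,0],[0.005,-0.015,0.85,0,0,0]],
  ],
)

```text
time: 12.55
tcp_pos: [422.4, 309.8, 77.8]
eef_rot: [-0.004, -3.138, 0.004]
contact_force: [-0.6, 0.2, 0.5]
width: 93.2
finger_force: 0.0
```

Call:
drive_tool(
  rows=[
    [[0,0,0.1,0,0,0],[0,0,0.2,0,0,0],[0,0,0.2,0,0,0],[0,0,0.2,0,0,0]],
  ],
)

```text
time: 13.05
tcp_pos: [424.5, 312.7, 41.7]
eef_rot: [0.001, 3.14, 0.002]
contact_force: [0.5, -0.1, 0.3]
width: 93.1
finger_force: 0.0
```

Call:
drive_tool(
  rows=[
    [[0,0,0,0,0,0],[0,0,0,0,0,0],[0,0,0,0,0,0],[0,0,0,0,0,0],[0,0,0,0,0,0]],
  ],
  fingers=0,
  squeeze=20,
)

```text
time: 13.68
tcp_pos: [423.2, 312.6, 39.8]
eef_rot: [-0.0, -3.142, 0.0]
contact_force: [-0.9, -0.5, 0.2]
width: 55.2
finger_force: 20.0
```

Call:
drive_tool(
  rows=[
    [[0,0,0,0,0,0],[0,0,0,0,0,0]],
  ],
)

```text
time: 13.92
tcp_pos: [423.2, 312.6, 39.8]
eef_rot: [-0.0, -3.142, 0.0]
contact_force: [0.8, -0.7, 0.7]
width: 55.3
finger_force: 20.0
```

Call:
drive_tool(
  rows=[
    [[0,0,-0.2,0,0,0],[0,0,-0.4,0,0,0],[0,0,-0.6,0,0,0],[0,0,-0.8,0,0,0],[0,0,-0.8,0,0,0]],
  ],
)

```text
time: 14.55
tcp_pos: [425.2, 313.8, 203.6]
eef_rot: [0.0, 3.136, 0.005]
contact_force: [0.8, 0.4, -2.5]
width: 55.4
finger_force: 20.0
```

Call:
drive_tool(
  rows=[
    [[-0.07,-0.2,0,0,0,0],[-0.15,-0.4,0,0,0,0],[-0.25,-0.6,0,0,0,0],[-0.31,-0.77,0,0,0,0]],
  ],
)

```text
time: 15.05
tcp_pos: [484.8, 156.8, 197.5]
eef_rot: [-0.001, -3.139, 0.001]
contact_force: [-0.0, 0.3, -2.5]
width: 54.9
finger_force: 20.0
```

Call:
drive_tool(
  rows=[
    [[-0.07,-0.2,0,0,0,0],[-0.15,-0.4,0,0,0,0],[-0.25,-0.6,0,0,0,0],[-0.31,-0.77,0,0,0,0]],
  ],
)

```text
time: 15.55
tcp_pos: [546.7, 3.0, 197.4]
eef_rot: [-0.001, -3.139, -0.0]
contact_force: [0.5, 0.2, -1.4]
width: 55.1
finger_force: 20.0
```

Call:
drive_tool(
  rows=[
    [[-0.07,-0.2,0,0,0,0],[-0.15,-0.4,0,0,0,0],[-0.25,-0.6,0,0,0,0],[-0.31,-0.765,0,0,0,0],[-0.31,-0.765,0,0,0,0]],
  ],
)

```text
time: 16.18
tcp_pos: [608.3, -150.6, 196.8]
eef_rot: [-0.005, -3.138, -0.001]
contact_force: [-0.4, -1.2, -2.2]
width: 55.0
finger_force: 20.0
```

Call:
drive_tool(
  rows=[
    [[0,0,0,0,0,0],[0,0,0,0,0,0],[0,0,0,0,0,0],[0,0,0,0,0,0]],
  ],
)

```text
time: 16.68
tcp_pos: [609.2, -147.9, 200.1]
eef_rot: [-0.001, 3.141, -0.0]
contact_force: [0.1, 0.8, -1.9]
width: 55.1
finger_force: 20.0
```

```bash
cat > roll.py <<'E'
import cv2,numpy as np,pickle,fit,sys
from rig import r
o=r.observe();t=o["tcp_pos"];print(o["time"],t,o["width"],o["eef_rot"],o["contact_force"])
zb=t[2]-39.8
pics={n:r.read_camera(n) for n in("scene","wrist","top")}
for n,p in pics.items():
    L=r.outline_of(p,"fresh_roll")
    if not L: print(n,"none");continue
    g=L[0]["region"];q2=dict(p);q2["fish"]=n=="wrist"
    m=fit.mask(q2,[fit.cyl(t[0],t[1],28,zb,zb+100)])[::4,::4]
    a=cv2.moments(g.astype(np.uint8));b=cv2.moments(m.astype(np.uint8))
    print(n,round(L[0]["confidence"],2),g.sum(),m.sum(),"uv seen",a["m10"]/a["m00"],a["m01"]/a["m00"],"model",b["m10"]/b["m00"],b["m01"]/b["m00"])
s=pics["scene"]["pixels"];w=pics["wrist"]["pixels"]
im=np.hstack([cv2.resize(s[150:310,170:370],(400,320)),cv2.resize(w[160:400,170:470],(400,320))])
cv2.imwrite("pics/%s.png"%sys.argv[1],im[:,:,::-1])
E
python3 roll.py r1
```

```text
16.675 [ 609.18710799 -147.87185484  200.08180688] 55.14665694090695 [-1.05434598e-03  3.14120576e+00 -1.88963954e-04] [ 0.14294592  0.80284248 -1.89248056]
scene 0.97 1913 2029 uv seen 233.09043387349712 190.60167276529012 model 233.2232626909808 191.72400197141448
wrist 0.95 13615 16203 uv seen 318.5093646713184 289.05692251193534 model 319.3942479787694 299.90440041967537
top 0.66 428 990 uv seen 384.99766355140184 210.25467289719626 model 387.2292929292929 204.26565656565657
```

View pics/r1.png

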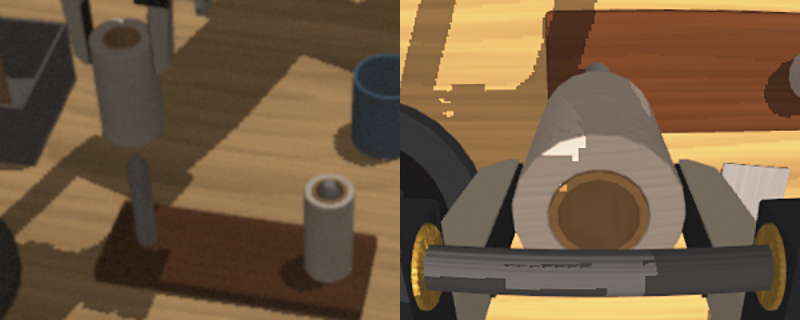

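Run:
```python
import cv2,numpy as np,fit
from rig import r
p=r.read_camera("wrist");zt=r.observe()["tcp_pos"][2]+60.2
print(r.observe()["tcp_pos"],"bore top",fit.wray(p,(320,319),zt), "+-3mm z:",fit.wray(p,(320,319),zt+3))
q=dict(p);q["fish"]=1;L=r.outline_of(p,"fresh_roll")[0]["region"]
g=L.copy();g[345:]=0
def cost(v):
    m=fit.mask(q,[fit.cyl(v[0],v[1],28,zt-100,zt)])[::4,::4].copy();m[345:]=0
    return 1-(m&g).sum()/(m|g).sum()
from scipy.optimize import minimize
best=min(((cost((x,y)),x,y) for x in np.arange(600,622,1.) for y in np.arange(-154,-142,1.)));print(best)
s=r.read_camera("scene")
g2=r.outline_of(s,"fresh_roll")[0]["region"];print("scene",fit.fit([(s,g2)],lambda v:[fit.cyl(*v,28,zt-100,zt)],[609,-148],[8,8]))
```

```text
[ 609.1468862  -148.42509279  199.88835395] bore top [ 607.4159464  -147.79312101] +-3mm z: [ 605.86923117 -147.80241715]
(np.float64(0.024077525158404778), np.float64(610.0), np.float64(-149.0))
scene (array([ 605.38971615, -148.67599678]), np.float64(0.08209209426191433))
```

Call:
drive_tool(
  rows=[
    [[-0.009,0,0.1,0,0,0],[-0.009,0,0.17,0,0,0],[-0.009,0,0.22,0,0,0],[-0.009,0,0.26,0,0,0],[-0.009,0,0.3,0,0,0]],
  ],
)

```text
time: 17.8
tcp_pos: [611.0, -148.5, 139.5]
eef_rot: [0.0, 3.141, -0.0]
contact_force: [0.9, -0.2, -2.3]
width: 55.0
finger_force: 20.0
```

Call:
drive_tool(
  rows=[
    [[0,0,0.04,0,0,0],[0,0,0.08,0,0,0],[0,0,0.08,0,0,0]],
  ],
)

```text
time: 18.18
tcp_pos: [610.3, -148.2, 122.8]
eef_rot: [-0.0, -3.14, -0.001]
contact_force: [-0.5, 0.4, -1.1]
width: 55.1
finger_force: 20.0
```

Call:
drive_tool(
  rows=[
    [[0,0,0.07,0,0,0],[0,0,0.14,0,0,0],[0,0,0.2,0,0,0],[0,0,0.25,0,0,0],[0,0,0.28,0,0,0]],
  ],
)

```text
time: 18.8
tcp_pos: [610.6, -148.3, 66.8]
eef_rot: [-0.0, -3.141, -0.001]
contact_force: [0.1, -0.0, -2.4]
width: 54.9
finger_force: 20.0
```

Call:
drive_tool(
  rows=[
    [[0,0,0,0,0,0],[0,0,0.01,0,0,0],[0,0,0.02,0,0,0],[0,0,0.03,0,0,0],[0,0,0.03,0,0,0]],
  ],
)

```text
time: 19.42
tcp_pos: [610.8, -148.4, 61.6]
eef_rot: [-0.0, -3.141, -0.0]
contact_force: [1.2, 0.2, -1.9]
width: 55.1
finger_force: 20.0
```

Bottom is about 4 mm above home. I'll creep down until it touches.

Call:
drive_tool(
  rows=[
    [[0,0,0.007,0,0,0],[0,0,0.013,0,0,0],[0,0,0.018,0,0,0],[0,0,0.018,0,0,0]],
  ],
)

```text
time: 19.92
tcp_pos: [610.8, -148.4, 58.1]
eef_rot: [-0.0, -3.141, -0.0]
contact_force: [0.3, 0.1, -2.5]
width: 55.2
finger_force: 20.0
```

Call:
drive_tool(
  rows=[
    [[0,0,0.004,0,0,0],[0,0,0.006,0,0,0],[0,0,0.006,0,0,0]],
  ],
)

```text
time: 20.3
tcp_pos: [611.4, -148.6, 57.8]
eef_rot: [0.0, 3.141, -0.0]
contact_force: [-1.5, 0.9, 5.3]
width: 54.5
finger_force: 20.0
```

Seated: the force rose by 7 N at the expected height. Now I'll release and retreat.

Call:
drive_tool(
  rows=[
    [[0,0,0,0,0,0],[0,0,0,0,0,0],[0,0,0,0,0,0],[0,0,0,0,0,0],[0,0,0,0,0,0]],
  ],
  fingers=1,
)

```text
time: 20.92
tcp_pos: [610.9, -148.4, 57.0]
eef_rot: [-0.0, -3.141, -0.0]
contact_force: [0.2, 0.2, 1.4]
width: 92.8
finger_force: 0.0
```

Call:
drive_tool(
  rows=[
    [[0,0,-0.1,0,0,0],[0,0,-0.25,0,0,0],[0,0,-0.5,0,0,0],[0,0,-0.75,0,0,0],[0,0,-0.9,0,0,0]],
  ],
)

```text
time: 21.55
tcp_pos: [612.1, -148.8, 242.6]
eef_rot: [0.0, 3.136, -0.003]
contact_force: [0.6, 0.3, -0.5]
width: 92.7
finger_force: 0.0
```

Call:
drive_tool(
  rows=[
    [[0.3,0,0,0,0,0],[0.6,0,0,0,0,0],[0.6,0,0,0,0,0],[0.6,0,0,0,0,0]],
  ],
)

```text
time: 22.05
tcp_pos: [491.8, -148.7, 239.0]
eef_rot: [0.001, 3.138, -0.002]
contact_force: [-0.3, -0.6, 0.6]
width: 93.1
finger_force: 0.0
```

Run:
```python
import cv2,numpy as np,fit
from rig import r
o=r.observe();print(o["time"],o["tcp_pos"],o["width"],o["contact_force"])
s=r.read_camera("scene")
for t in("core","fresh_roll","used_roll","mug"):
  L=r.outline_of(s,t);print(t,[(round(x["confidence"],2),x["uv"],x["region"].sum()) for x in L[:2]])
for L in r.outline_of(s,"fresh_roll")[:2]: print(fit.fit([(s,L["region"])],lambda v:[fit.cyl(*v,28,18,118)],[608,-148],[8,8]))
cv2.imwrite("pics/end.png",cv2.resize(s["pixels"][130:330,90:390],(800,533))[:,:,::-1])
```

```text
22.05 [ 491.81674672 -148.71073418  239.03958324] 93.05457414726955 [-0.34976199 -0.56492271  0.57313704]
core []
fresh_roll [(0.75, [240.2, 249.9], np.int64(1534)), (0.17, [292.1, 279.5], np.int64(4583))]
used_roll [(0.88, [332.8, 267.0], np.int64(1120))]
mug [(0.63, [366.4, 201.4], np.int64(1963))]
(array([ 607.71628428, -148.59914684]), np.float64(0.0697140231997243))
(array([665.74271916, -11.09279993]), np.float64(0.7114661176350974))
```

View pics/end.png

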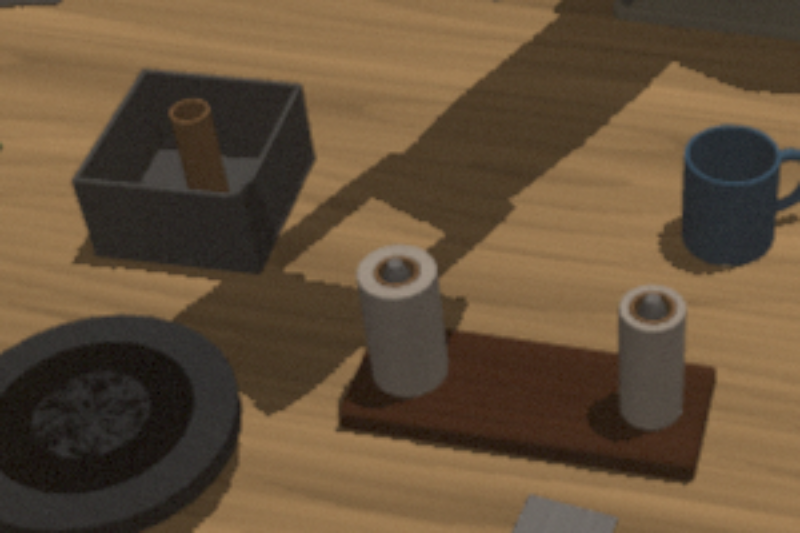

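The final view shows the fresh roll seated on the freed spindle at crop (403,320), the used roll untouched at (652,358) and the core in the box at (200,145).

```bash
python3 -c "
from rig import r
print(r.finish_job())"
```

```text
the job is handed in; nothing more can be done
None
```

The job is handed in: the spent core stands in the scrap box, the fresh roll was lowered until it touched home on the freed spindle, and the final camera view shows the used roll and mug where they were; the judge's verdict was not shown.

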